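# Open the bench dust extractor

### The job

The filter of the bench dust extractor is due for a change: open the unit. Turn both captive quarter-turn thumbscrews of its cover counter-clockwise as far as they go, first, then lift the cover off by its handle and lay it gently, right way up, in the middle of the rubber mat. Leave the stones, the tools and the safety glasses where they are.

Things in the scene. Friction and masses are not known exactly. Their poses are not given: they have to be found in the camera images.
- extractor: Bench dust extractor, fixed: a low grey steel box 210 (x) by 300 (y) mm, top face 100 mm above the bench; switch, gauge and dust drawer in front (-x), fan motor and round inlet pipe at the back (+x), reaching 195 mm behind the origin and 108 mm high. A collar 28 mm high on its top surrounds the filter and carries the cover. Origin: under the centre of the box, on the bench; z up.
- cover: The extractor's cover, 0.4 to 0.7 kg: aluminium plate 160 (x) by 250 (y) mm with a skirt folded down all round, 29 mm high in all; black bow handle and two black thumbscrews on top. It sits over the collar with 2 mm play, comes off straight up and is clear after 30 mm. Origin: its centre, level with the skirt's lower edge (102 mm above the bench when fitted); z up. It can stand on its skirt.
- cover_handle (a point): Centre of the bar of the cover's bow handle: the bar runs along the cover's x (100 mm long, 14 mm wide, 12 mm high), its centre is 44 mm above the cover's top face and 73 mm above the lower edge of the skirt; 38 mm is free beneath the bar. Axes as the cover's.
- screw_left_grip (a point): Middle of the wing of the thumbscrew at the cover's +y end, on the screw's axis, 90 mm from the cover's centre, 28 mm above its top face. The wing is an upright black bar 64 mm long, 12 mm thick, 28 mm high (from 14 to 42 mm above the cover), along this point's y axis; z up, the axis of turning.
- screw_right_grip (a point): The same for the thumbscrew at the cover's -y end.
- screw_left (a joint): Turn of the left thumbscrew, rad, growing counter-clockwise seen from above: 0 = done up, wing along the cover's long side; 1.57 = fully loosened (stop), wing square across. A cross bar on its stud, under a slotted plate in the collar, holds the cover until turned past about 1.2. Friction 0.15 N m, stays where left; starts between 0.1 and 0.35. Loosened, it stays in the cover.
- screw_right (a joint): The same for the right thumbscrew.
- mat: Black ribbed rubber mat, fixed flat on the bench, 240 mm (x) by 340 mm (y), 5 mm thick (the ribs add nothing of note). Origin: centre of its underside; y along its long side.
- stone_a: Loose broken stone, about 105 x 80 x 55 mm, near the mat; origin under its centre. Leave alone.
- stone_b: Loose broken stone, about 85 x 70 x 50 mm, near the mat. Leave alone.
- stone_c: Loose broken stone, about 75 x 90 x 45 mm, near the mat on the robot's side. Leave alone.
- hammer: Hammer, 260 mm long, lying along its x axis in front of the extractor. Leave alone.
- brush: Hand brush, 190 mm long, lying along its x axis behind the work. Leave alone.
- engraver: Cordless engraver, a green cylinder 160 mm long and 39 mm thick, lying along its x axis on the robot's side of the bench. Leave alone.
- glasses: Safety glasses, 150 mm wide, 50 mm high, standing open on the bench. Leave alone.

How it is judged (in metres and radians):
On the way, in this order (a step that is already met when the one before it is completed fails the run):
1. both thumbscrews are loosened (turned beyond 1.25 rad) while the cover still sits on the collar (value of joint each of screw_left, screw_right above 1.25 rad and z of cover in the frame of extractor below 0.108 m), for 0.1 s.
2. the cover is lifted clear of the collar (z of cover in the frame of extractor above 0.132 m), for 0.1 s.
At the end, for the whole second after the job is handed in: the cover lies right way up and level (within 0.05 rad) on the mat, standing on its skirt, its centre within 50 mm of the mat's centre, at rest and released (horizontal distance between cover and mat below 0.05 m and height (world z) of cover between 0.001 and 0.01 m and angle between cover's own z axis and vertical below 0.05 rad and linear speed of cover below 0.02 m/s); the robot touches nothing.
It fails at once if the cover is forced up (more than 8 mm) while a thumbscrew still holds it (turned less than 1.1 rad) (z of cover in the frame of extractor above 0.11 m and horizontal distance between cover and extractor below 0.06 m and value of joint any of screw_left, screw_right below 1.1 rad).
It fails at once if the cover is dropped or thrown (faster than 0.45 m/s while the fingers do not hold it) (contact force between the fingers and cover below 0.3 N and linear speed of cover above 0.45 m/s).
It fails at once if a stone, a tool or the glasses are moved by more than 30 mm (distance of any of stone_a, stone_b, stone_c, hammer, brush, engraver, glasses from where it was at the start of the episode above 0.03 m).
It also fails if it takes over 61 s, if anything falls off the work surface, if the arm or the gripper's body presses on something with over 40 N, if the wrist force passes 120 N, or if a joint passes its speed limit or range.

### The arm

A 7-joint arm with a two-finger parallel gripper is mounted at the origin on the work surface. World frame = base frame: x ahead of the robot, y to its left, z up, the work surface at z = 0. Lengths are in m, angles in degrees, forces in N, time in s.
With the tool pointing down it reaches from about 0.425 to 0.875 m from the base axis. Payload 4.7 kg.
Tool frame: the origin (TCP) lies midway between the tips of the shut fingers; the grasp point (between the pads) lies 19 mm behind it; z points along the fingers, x is the direction in which the jaws open and shut, and the axes are right-handed (so a half turn about z gives the same grasp; the last joint's range is limited). The gripper opens to 87 mm and grips with 3 to 60 N. Pads are 19 mm wide; open, the fingers measure 117 mm over their backs; the gripper's body (75 mm by 190 mm) begins 51 mm behind the grasp point.
Start: joints at [65.094, 18.392, -4.016, 83.108, 1.295, 78.541, -3.26], TCP at [0.282, -0.586, 0.189] pointing down, gripper open.
Joint ranges: [-163.93, 163.93], [-17.29, 119.83], [-79.2, 71.16], [3.27, 140.29], [-89.18, 269.18], [5.43, 117.66], [-154.24, 154.24]. Speed limits (degrees/s): [147.25, 147.25, 180, 180, 180, 180, 180].

### API

Orientations are given as [roll, pitch, yaw] about the fixed x, y, z axes, in that order (R = Rz(yaw) Ry(pitch) Rx(roll)).
In Python, from cell import env gives the robot as it stands.
- The arm moves only by the tool carry_out, never from a script. Its argument "plan" is a list of rows, each an object with "grip": the closure, from 0 (fully open) to 1 (shut); "dp": the shift along the tool's x, y, z in m, a list of three; "rotation": the turn, a rotation vector about the tool's x, y, z in degrees, a list of three. In form: [{"grip": grip, "dp": [dx, dy, dz], "rotation": [wx, wy, wz]}, ...]. A call has 1 to 8 rows; each row shifts and turns the pose as measured when the row begins, along the tool's axes as they then stand; what a row does not reach is not made up. A row lasts 1/12 s, in which the tool goes at most 41.7 mm and 7.16 degrees, less where a joint would pass 70% of its speed; a pose out of reach is approached as far as the arm can. A call is refused whole if a number of a shift passes 0.0417 or a number of a turn 7.16, either way. A call with a gripper value outside its range is refused whole. The fingers move at their own pace and stop on an object; "force" is the grip in N (left out, the last holds). Time passes only in rows, so rows that do not move let the fingers close. It gives the time, the measured TCP pose, the force and the opening at its end, in the units of the state.
- env.get_obs(): the state, without advancing time (a new reading comes with each control period).
- env.read_camera(name): name is "side" or "top" or "wrist"; returns the picture (420x560x3 uint8, red, green, blue); there is no depth.
- env.camera_params(name): a dict with "fx", "fy", "cx", "cy" (pixels), "R" (3x3) and "t" (3): a world point X has camera coordinates R X + t. Camera axes: x right, y down, z forward; pixel columns grow to the right and rows downward; lengths in m; the calibration is good to about 2 mm. The wrist camera is an equidistant fisheye: a pixel r from the principal point sees the ray r / f radians off the axis. A picture is of the moment at which its call begins: read the wrist's pose just before it. camera_params takes no time and is no camera call; for the wrist camera it gives the pose at the moment of the call.
- env.sign_off(): hands the job in, once; it reports no verdict.
The state is a dict: "time_s": time; "qpos": joint angles; "joint_velocities": joint speeds; "effort": joint torques, N m; "tool_pos": TCP position; "tool_rot": TCP orientation; "force": force on the tool from outside, world axes, zero at the start; "wrist_torque": the same for the moment, N m; "grip_width": finger opening in m.
Only numpy, scipy, OpenCV 4.12 (cv2) and the standard library are available. Lean on these libraries where they do the work, as an engineer would, in place of code of your own. Each camera call takes 0.05 s, during which the arm holds its last target. There are 200 camera calls.

## Working session

There is one attempt and no reset: what is moved stays moved. The work goes in short steps, Python scripts to look and compute and a tool call to move; the robot and the scene stay as the last step left them, time stands still between calls to the robot, and variables do not carry over. Pictures are saved under pics/ and viewed, about 8 in all and at most 12, crops included, and the job is handed in when it is done.

Besides the shell and the picture viewer there is one more tool, called after ">>>" by a JSON object that holds its "api" and its "payload", one argument or row to a line. carry_out: Moves the arm, as the interface text tells. Its arguments: {"type":"object","properties":{"plan":{"type":"array","items":{"type":"object","properties":{"grip":{"type":"number"},"dp":{"type":"array","items":{"type":"number"}},"rotation":{"type":"array","items":{"type":"number"}}}}},"force":{"type":"number"}},"required":["plan"]}

```bash
ls; mkdir -p pics
python3 - <<'E'
from cell import env
import cv2
o=env.get_obs(); print({k:o[k] for k in('time_s','tool_pos','tool_rot','grip_width','force')})
for n in('top','side'):
    cv2.imwrite(f'pics/{n}0.png',env.read_camera(n)[:,:,::-1]); print(n,env.camera_params(n))
E
```

```text
pics
{'time_s': 0.0, 'tool_pos': array([ 0.28169555, -0.58508499,  0.18783435]), 'tool_rot': array([ 1.79992928e+02,  1.12109182e-01, -6.42849058e+01]), 'grip_width': 0.08715889881241175, 'force': array([ 0.88987204, -0.43455135, -1.32788128])}
top {'fx': 385.32598109877347, 'fy': 385.32598109877347, 'cx': 276.12954921753845, 'cy': 205.56773389877338, 'R': array([[ 0.02156251, -0.99974495,  0.00671505],
       [-0.99352469, -0.02217681, -0.11143102],
       [ 0.11155152, -0.00426883, -0.99374948]]), 't': array([-0.10794342,  0.56209244,  1.20767417])}
side {'fx': 468.7047381804287, 'fy': 468.7047381804287, 'cx': 270.2554464261616, 'cy': 204.81398948179933, 'R': array([[-0.87282454, -0.48785201,  0.01333162],
       [-0.25870239,  0.43934038, -0.86026339],
       [ 0.41382411, -0.75430793, -0.50967554]]), 't': array([0.4507156 , 0.30379548, 1.15162388])}
```

View pics/top0.png

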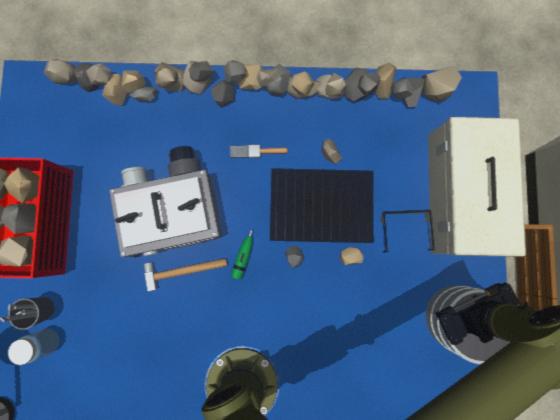

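View pics/side0.png

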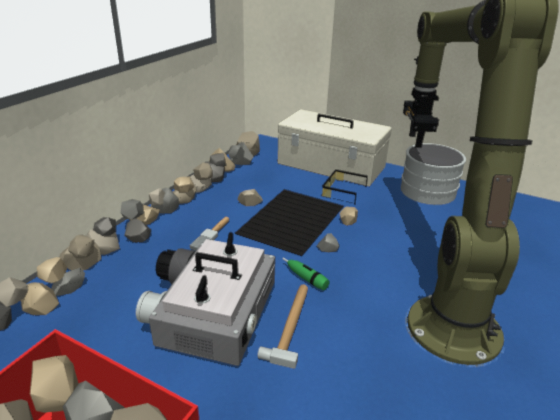

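The top view shows the cover as a pale plate around (162,213), with dark screws at (128,217) and (189,205) and the handle at (158,211). The mat is at about (322,205), and the tool is parked at lower right. Next I measure with masks.

```bash
cat > h.py <<'E'
import numpy as np, cv2
from cell import env
def cast(n,uv,z,p=None):
    p=p or env.camera_params(n); R,t=np.array(p['R']),np.array(p['t'])
    d=np.array([(uv[0]-p['cx'])/p['fx'],(uv[1]-p['cy'])/p['fy'],1.]); d=R.T@d; c=-R.T@t
    return c+d*(z-c[2])/d[2]
def rect(mask,n,z):
    cs,_=cv2.findContours(mask.astype('uint8'),cv2.RETR_EXTERNAL,cv2.CHAIN_APPROX_NONE)
    c=max(cs,key=cv2.contourArea)
    w=np.array([cast(n,q[0],z)[:2] for q in c])*1000
    r=cv2.minAreaRect(w.astype('float32')); return r,c
E
python3 - <<'E'
from h import *
im=cv2.imread('pics/top0.png'); g=im.max(2).astype(int); sat=g-im.min(2)
def box(m,x0,x1,y0,y1):
    k=np.zeros_like(m);k[y0:y1,x0:x1]=m[y0:y1,x0:x1];return k
m=box((g<60),255,385,160,250); r,_=rect(m,'top',.005); print('mat',r)
for th in (170,190,205,220):
    m=box((g>th)&(sat<40),105,222,165,255); r,c=rect(m,'top',.131); print('cover',th,r)
d=box((g<70),108,212,178,245).astype('uint8')
n,l,s,c=cv2.connectedComponentsWithStats(d)
for i in range(1,n):
    if s[i,4]>25:
        ys,xs=np.where(l==i); q=np.array([cast('top',(x,y),.165)[:2] for x,y in zip(xs,ys)])*1000
        print(s[i],c[i],cv2.minAreaRect(q.astype('float32')))
cv2.imwrite('pics/crop1.png',cv2.resize(im[160:260,100:225],None,fx=6,fy=6,interpolation=cv2.INTER_CUBIC))
E
```

```text
mat ((572.5059204101562, -245.1017608642578), (332.74615478515625, 234.46826171875), 89.96114349365234)
cover 170 ((528.3887939453125, 246.91705322265625), (161.4910125732422, 252.3929901123047), 13.440895080566406)
cover 190 ((528.73779296875, 246.49952697753906), (158.8439483642578, 249.4185028076172), 13.408549308776855)
cover 205 ((528.3778686523438, 246.42251586914062), (157.69241333007812, 246.49526977539062), 13.437859535217285)
cover 220 ((528.3094482421875, 246.19410705566406), (152.7165069580078, 244.19802856445312), 13.490133285522461)
[152 193   8  11  40] [155.75 196.7 ] ((564.3112182617188, 249.6483612060547), (28.40411376953125, 18.978851318359375), 14.380188941955566)
[180 199  19  11  78] [189.52564103 204.28205128] ((544.614501953125, 153.37515258789062), (18.198692321777344, 57.10416030883789), 28.335102081298828)
[116 213  22   9  95] [127.26315789 217.73684211] ((502.67913818359375, 329.640625), (19.60302734375, 61.41022872924805), 15.533927917480469)
```

View pics/crop1.png

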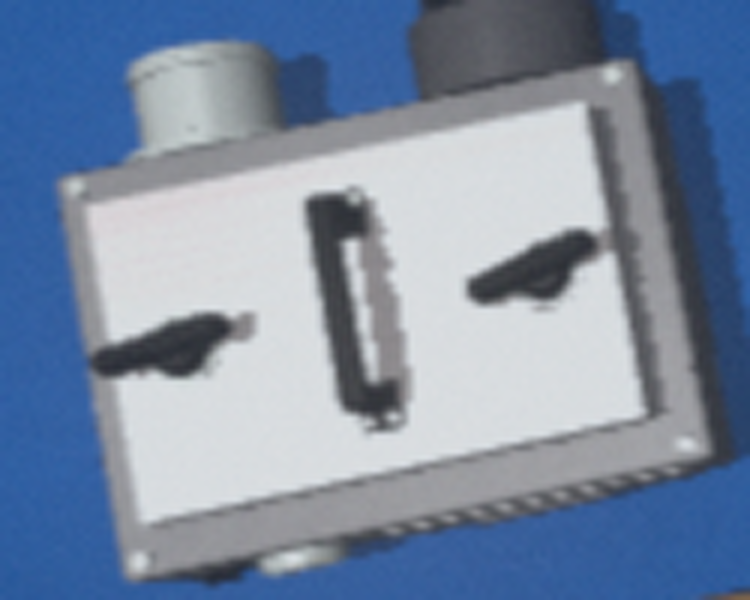

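The cover centre is at about (528, 247) mm with yaw +13.4°, and its measured size of 159×249 mm matches the plate. The mat centre is at about (572, -245) mm with yaw 0°. In the crop, the left wing is about 8° and the right about 14° counter-clockwise of the long side. I'll raise and rotate first.

>>> {"api": "carry_out", "payload": {
  "plan": [
    {"grip": 0, "dp": [0, 0, -0.035], "rotation": [0, 0, 0]},
    {"grip": 0, "dp": [0, 0, -0.035], "rotation": [0, 0, 0]},
    {"grip": 0, "dp": [0, 0, -0.035], "rotation": [0, 0, 0]},
    {"grip": 0, "dp": [0, 0, -0.02], "rotation": [0, 0, -7]},
    {"grip": 0, "dp": [0, 0, -0.01], "rotation": [0, 0, -7]},
    {"grip": 0, "dp": [0, 0, 0], "rotation": [0, 0, -7]},
    {"grip": 0, "dp": [0, 0, 0], "rotation": [0, 0, -7]},
    {"grip": 0, "dp": [0, 0, 0], "rotation": [0, 0, -7]}
  ]
}}

```text
time_s: 0.77
tool_pos: [0.2806, -0.5828, 0.323]
tool_rot: [-179.6, 0.7, -28.4]
force: [0.3, -0.2, -0.2]
grip_width: 0.087
```

```bash
cat >> h.py <<'E'
from scipy.spatial.transform import Rotation as Ro
def to(x,y,z,yaw):
    "remaining shift in the tool's axes (mm) and turn (deg) to a tool-down pose"
    o=env.get_obs(); R=Ro.from_euler('xyz',o['tool_rot'],degrees=True)
    T=Ro.from_euler('xyz',[180,0,yaw],degrees=True)
    print('t',round(o['time_s'],2),'pos',o['tool_pos'].round(4),'rot',o['tool_rot'].round(1),'q',np.round(o['qpos'],0))
    print('dp mm',(R.inv().apply(np.array([x,y,z])-o['tool_pos'])*1000).round(1),'turn',(R.inv()*T).as_rotvec(degrees=True).round(1))
E
python3 -c "
from h import *
to(.56,-.2,.3,-30);to(.508,.334,.26,21)"
```

```text
t 0.77 pos [ 0.2806 -0.5828  0.323 ] rot [-179.6    0.7  -28.4] q [68. 18. -8. 69.  2. 94. 32.]
dp mm [  64.  -469.4   25.8] turn [-0.4  0.7  1.6]
t 0.77 pos [ 0.2806 -0.5828  0.323 ] rot [-179.6    0.7  -28.4] q [68. 18. -8. 69.  2. 94. 32.]
dp mm [-235.3 -914.1   72.8] turn [ -0.7   0.4 -49.4]
```

>>> {"api": "carry_out", "payload": {
  "plan": [
    {"grip": 0, "dp": [0.006, -0.04, 0], "rotation": [0, 0, 0]},
    {"grip": 0, "dp": [0.006, -0.04, 0], "rotation": [0, 0, 0]},
    {"grip": 0, "dp": [0.006, -0.04, 0], "rotation": [0, 0, 0]},
    {"grip": 0, "dp": [0.006, -0.04, 0], "rotation": [0, 0, 0]},
    {"grip": 0, "dp": [0.006, -0.04, 0], "rotation": [0, 0, 0]},
    {"grip": 0, "dp": [0.006, -0.04, 0], "rotation": [0, 0, 0]},
    {"grip": 0, "dp": [0.006, -0.04, 0], "rotation": [0, 0, 0]},
    {"grip": 0, "dp": [0.006, -0.04, 0], "rotation": [0, 0, 0]}
  ]
}}

```text
time_s: 1.43
tool_pos: [0.4702, -0.3256, 0.3172]
tool_rot: [-179.8, 1.3, -29.4]
force: [-0.2, -0.3, -0.1]
grip_width: 0.0868
```

>>> {"api": "carry_out", "payload": {
  "plan": [
    {"grip": 0, "dp": [0.004, -0.04, 0], "rotation": [0, 0, -3]},
    {"grip": 0, "dp": [0.004, -0.04, 0], "rotation": [0, 0, -7]},
    {"grip": 0, "dp": [0, -0.04, 0], "rotation": [0, 0, -7]},
    {"grip": 0, "dp": [0, -0.04, 0], "rotation": [0, 0, -7]},
    {"grip": 0, "dp": [0, -0.04, 0], "rotation": [0, 0, -7]},
    {"grip": 0, "dp": [0, -0.04, 0], "rotation": [0, 0, -7]},
    {"grip": 0, "dp": [0, -0.04, 0], "rotation": [0, 0, -7]},
    {"grip": 0, "dp": [0, -0.04, 0], "rotation": [0, 0, -4]}
  ]
}}

```text
time_s: 2.1
tool_pos: [0.5236, -0.011, 0.3146]
tool_rot: [-178.5, 0.9, 21.1]
force: [-0.1, 0.0, 0.8]
grip_width: 0.0869
```

```bash
python3 -c "
from h import *
to(.508,.334,.26,21)"
```

```text
t 2.1 pos [ 0.5236 -0.011   0.3146] rot [-178.5    0.9   21.1] q [ 33.   4. -36.  86.   1.  91.  18.]
dp mm [ 110.7 -325.9   61.6] turn [-1.5  0.9  0.1]
```

>>> {"api": "carry_out", "payload": {
  "plan": [
    {"grip": 0, "dp": [0.014, -0.04, 0.003], "rotation": [0, 0, 0]},
    {"grip": 0, "dp": [0.014, -0.04, 0.003], "rotation": [0, 0, 0]},
    {"grip": 0, "dp": [0.014, -0.04, 0.003], "rotation": [0, 0, 0]},
    {"grip": 0, "dp": [0.014, -0.04, 0.003], "rotation": [0, 0, 0]},
    {"grip": 0, "dp": [0.014, -0.04, 0.003], "rotation": [0, 0, 0]},
    {"grip": 0, "dp": [0.014, -0.04, 0.003], "rotation": [-1, 1, 0]},
    {"grip": 0, "dp": [0.014, -0.04, 0.003], "rotation": [-0.5, 0, 0]},
    {"grip": 0, "dp": [0.01, -0.02, 0], "rotation": [0, 0, 0]}
  ]
}}

```text
time_s: 2.77
tool_pos: [0.5083, 0.3071, 0.2976]
tool_rot: [179.8, -0.1, 21.4]
force: [-0.9, -1.1, 0.0]
grip_width: 0.0869
```

>>> {"api": "carry_out", "payload": {
  "plan": [
    {"grip": 0, "dp": [0, 0, 0], "rotation": [0, 0, 0]}
  ]
}}

```text
time_s: 2.85
tool_pos: [0.5057, 0.3131, 0.2968]
tool_rot: [180.0, -0.1, 21.9]
force: [-0.8, -0.5, -0.3]
grip_width: 0.0869
```

```bash
python3 -c "
from h import *
to(.508,.334,.26,21)
p=env.camera_params('wrist');print(p)
import pickle;pickle.dump(p,open('w1.pkl','wb'))
cv2.imwrite('pics/w1.png',env.read_camera('wrist')[:,:,::-1])"
```

```text
t 2.85 pos [0.5057 0.3131 0.2968] rot [ 1.80e+02 -1.00e-01  2.19e+01] q [  6.  15. -50.  80.  12.  90. -21.]
dp mm [  9.8 -18.5  36.8] turn [ 0.  -0.1  0.9]
{'fx': 325.19226210127806, 'fy': 325.19226210127806, 'cx': 281.897279543968, 'cy': 213.4033579195455, 'R': array([[ 9.27744917e-01,  3.73213931e-01,  8.55409022e-04],
       [ 3.59173875e-01, -8.93461857e-01,  2.69666529e-01],
       [ 1.01407581e-01, -2.49874511e-01, -9.62953390e-01]]), 't': array([-0.58620197,  0.03625658,  0.52193885])}
```

View pics/w1.png

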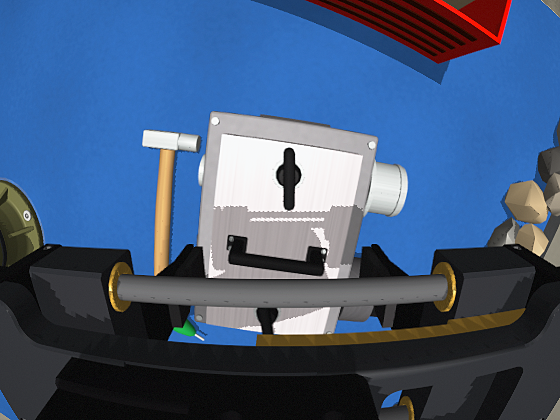

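The wrist view shows the left wing from (290,150) to (289,208), the handle bar from (232,258) to (322,268), and the right wing mostly hidden at (267,320).

```bash
cat >> h.py <<'E'
def castw(p,uv,z):
    a=np.array([(uv[0]-p['cx'])/p['fx'],(uv[1]-p['cy'])/p['fy']]); r=np.hypot(*a)
    d=np.r_[a/max(r,1e-9)*np.sin(r),np.cos(r)]; R,t=np.array(p['R']),np.array(p['t']); d=R.T@d;c=-R.T@t
    return c+d*(z-c[2])/d[2]
def wing(im,p,x0,x1,y0,y1,z,th=60):
    m=np.zeros(im.shape[:2],'uint8'); m[y0:y1,x0:x1]=im[y0:y1,x0:x1].max(2)<th
    cs,_=cv2.findContours(m,cv2.RETR_EXTERNAL,cv2.CHAIN_APPROX_NONE); c=max(cs,key=cv2.contourArea)[:,0]
    w=np.array([castw(p,q,z)[:2] for q in c])*1000
    i=np.argmin(c[:,1]); j=np.argmax(c[:,1]); print('ends px',c[i],c[j],'mm',w[i].round(1),w[j].round(1))
    d=w[i]-w[j]; print('mid',((w[i]+w[j])/2).round(1),'len',np.hypot(*d).round(1),'yaw of wing y',np.degrees(np.arctan2(-d[0],d[1])).round(1))
E
python3 - <<'E'
from h import *
import pickle
p=pickle.load(open('w1.pkl','rb')); im=cv2.imread('pics/w1.png')
for z in(.173,.159): wing(im,p,270,310,140,215,z)
for q in [(232,256),(323,267),(230,240),(327,249)]: print(q,castw(p,q,.175).round(4))
# plate corners
for q in [(223,134),(363,155)]: print(q,castw(p,q,.131).round(4))
E
```

```text
ends px [287 148] [287 209] mm [491.4 362.2] [514.7 304.7]
mid [503.1 333.4] len 62.0 yaw of wing y 22.1
ends px [287 148] [287 209] mm [492.  361.3] [516.3 301.4]
mid [504.2 331.3] len 64.7 yaw of wing y 22.1
(232, 256) [0.4795 0.2352 0.175 ]
(323, 267) [0.5752 0.2597 0.175 ]
(230, 240) [0.4716 0.2517 0.175 ]
(327, 249) [0.5704 0.2805 0.175 ]
(223, 134) [0.4208 0.3484 0.131 ]
(363, 155) [0.5758 0.3859 0.131 ]
```

>>> {"api": "carry_out", "payload": {
  "plan": [
    {"grip": 0, "dp": [0.008, -0.019, 0.02], "rotation": [0, 0, 0]},
    {"grip": 0, "dp": [0, 0, 0.035], "rotation": [0, 0, 0]},
    {"grip": 0, "dp": [0, 0, 0.035], "rotation": [0, 0, 0]},
    {"grip": 0, "dp": [0, 0, 0.01], "rotation": [0, 0, 0]},
    {"grip": 0, "dp": [0, 0, 0], "rotation": [0, 0, 0]}
  ]
}}

```text
time_s: 3.32
tool_pos: [0.5097, 0.3269, 0.1943]
tool_rot: [179.7, -0.1, 21.5]
force: [0.2, -0.7, 0.5]
grip_width: 0.0871
```

```bash
python3 -c "
from h import *
to(.506,.3335,.143,22)"
```

```text
t 3.32 pos [0.5097 0.3269 0.1943] rot [ 1.797e+02 -1.000e-01  2.150e+01] q [  4.  19. -49.  88.  15.  80. -25.]
dp mm [-1.1 -7.8 51.3] turn [ 0.3 -0.1 -0.5]
```

>>> {"api": "carry_out", "payload": {
  "plan": [
    {"grip": 0, "dp": [-0.001, -0.008, 0.005], "rotation": [0, 0, 0]},
    {"grip": 0, "dp": [0, 0, 0.02], "rotation": [0, 0, -0.5]},
    {"grip": 0, "dp": [0, 0, 0.02], "rotation": [0, 0, 0]},
    {"grip": 0, "dp": [0, 0, 0.008], "rotation": [0, 0, 0]},
    {"grip": 0, "dp": [0, 0, 0], "rotation": [0, 0, 0]}
  ]
}}

```text
time_s: 3.73
tool_pos: [0.5114, 0.3325, 0.1469]
tool_rot: [179.6, -0.7, 21.5]
force: [-0.5, 0.0, -0.0]
grip_width: 0.0868
```

```bash
python3 -c "
from h import *
to(.506,.3335,.143,22)"
```

```text
t 3.73 pos [0.5114 0.3325 0.1469] rot [179.6  -0.7  21.5] q [  3.  21. -49.  92.  17.  74. -26.]
dp mm [-4.7 -2.9  3.8] turn [ 0.4 -0.7 -0.5]
```

>>> {"api": "carry_out", "payload": {
  "plan": [
    {"grip": 0, "dp": [-0.005, -0.003, 0.004], "rotation": [0.4, -0.7, -0.5]},
    {"grip": 0.4, "dp": [0, 0, 0], "rotation": [0, 0, 0]},
    {"grip": 1, "dp": [0, 0, 0], "rotation": [0, 0, 0]},
    {"grip": 1, "dp": [0, 0, 0], "rotation": [0, 0, 0]},
    {"grip": 1, "dp": [0, 0, 0], "rotation": [0, 0, 0]},
    {"grip": 1, "dp": [0, 0, 0], "rotation": [0, 0, 0]},
    {"grip": 1, "dp": [0, 0, 0], "rotation": [0, 0, 0]},
    {"grip": 1, "dp": [0, 0, 0], "rotation": [0, 0, 0]}
  ],
  "force": 25
}}

```text
time_s: 4.4
tool_pos: [0.5085, 0.3358, 0.1499]
tool_rot: [-179.9, -0.5, 21.9]
force: [0.5, 0.3, 0.2]
grip_width: 0.0484
```

```bash
python3 -c "
from h import *
to(.506,.3335,.143,22)"
```

```text
t 4.4 pos [0.5085 0.3358 0.1499] rot [-179.9   -0.5   21.9] q [  4.  21. -49.  91.  16.  75. -26.]
dp mm [-3.2  1.3  6.8] turn [-0.1 -0.5 -0.1]
```

>>> {"api": "carry_out", "payload": {
  "plan": [
    {"grip": 1, "dp": [-0.003, 0.001, 0.006], "rotation": [0, 0, 0]},
    {"grip": 1, "dp": [0, 0, 0], "rotation": [0, 0, 0]},
    {"grip": 1, "dp": [0, 0, 0], "rotation": [0, 0, 0]},
    {"grip": 1, "dp": [0, 0, 0], "rotation": [0, 0, 0]},
    {"grip": 1, "dp": [0, 0, 0], "rotation": [0, 0, 0]},
    {"grip": 1, "dp": [0, 0, 0], "rotation": [0, 0, 0]},
    {"grip": 1, "dp": [0, 0, 0], "rotation": [0, 0, 0]}
  ]
}}

```text
time_s: 4.98
tool_pos: [0.5055, 0.3333, 0.1427]
tool_rot: [-179.9, -0.4, 21.9]
force: [0.3, -0.7, -0.5]
grip_width: 0.0039
```

```bash
python3 -c "
from h import *
to(.506,.3335,.143,22)"
```

```text
t 4.98 pos [0.5055 0.3333 0.1427] rot [-179.9   -0.4   21.9] q [  4.  21. -49.  92.  16.  74. -26.]
dp mm [ 0.6  0.  -0.3] turn [-0.1 -0.4 -0.1]
```

```bash
python3 -c "
from h import *
a=env.read_camera('top');b=env.read_camera('side')
a=cv2.resize(a[150:260,90:235],(560,425),interpolation=2);b=cv2.resize(b[200:370,100:300],(500,425),interpolation=2)
im=np.hstack([a[:,:400],b[:,:400]])
cv2.imwrite('pics/c2.png',np.ascontiguousarray(im[:,:,::-1]));print(env.get_obs()['grip_width'])"
```

```text
0.001352210892092218
```

View pics/c2.png

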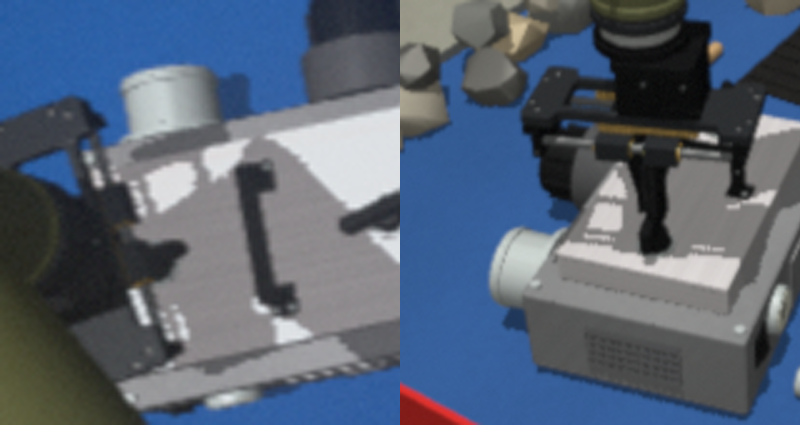

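The two views (top left, side right) suggest the shut fingers are at the wing, but the width reading of 1 mm says it is empty. I'll check with the wrist camera.

```bash
python3 -c "
from h import *
p=env.camera_params('wrist');o=env.get_obs();print(o['grip_width'],o['tool_pos'],o['force'])
im=env.read_camera('wrist')[:,:,::-1]
cv2.imwrite('pics/w2.png',np.ascontiguousarray(im))
def proj(p,X):
    c=np.array(p['R'])@X+np.array(p['t']);th=np.arctan2(np.hypot(*c[:2]),c[2]);return (p['fx']*th*c[:2]/np.hypot(*c[:2])+[p['cx'],p['cy']]).round(0)
print('tcp px',proj(p,o['tool_pos']),'screw top',proj(p,np.array([.506,.3335,.173])))
"
```

```text
0.001352210892092218 [0.50546886 0.33333355 0.14275883] [-0.32173046  0.79069797 -0.51622193]
tcp px [282. 242.] screw top [283. 261.]
```

View pics/w2.png

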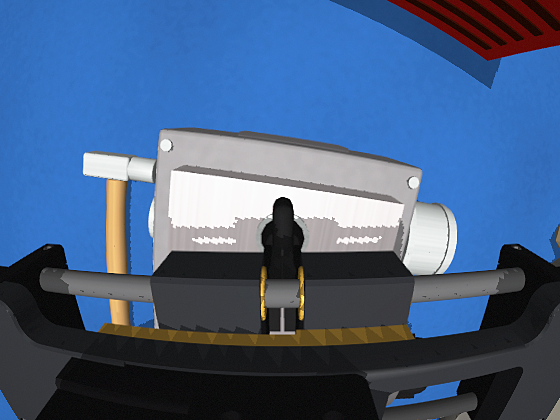

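The wing's front half shows at (282,205), in line between the fingers. A small test turn with the torque reading will show whether it is held.

>>> {"api": "carry_out", "payload": {
  "plan": [
    {"grip": 1, "dp": [0, 0, 0], "rotation": [0, 0, -5]},
    {"grip": 1, "dp": [0, 0, 0], "rotation": [0, 0, -5]},
    {"grip": 1, "dp": [0, 0, 0], "rotation": [0, 0, -5]}
  ]
}}

```text
time_s: 5.38
tool_pos: [0.5056, 0.3335, 0.1431]
tool_rot: [180.0, -0.5, 37.5]
force: [-0.4, -0.5, 0.0]
grip_width: 0.0004
```

```bash
python3 -c "
from h import *
import pickle
to(.506,.3335,.143,105)
p=env.camera_params('wrist');o=env.get_obs();print(o['grip_width'],o['force'],o['wrist_torque'])
im=env.read_camera('wrist')[:,:,::-1]
a=im[150:350,180:380];b=cv2.imread('pics/w2.png')[150:350,180:380]
cv2.imwrite('pics/w3.png',cv2.resize(np.hstack([b,a]),None,fx=2,fy=2,interpolation=2))
"
```

```text
t 5.38 pos [0.5056 0.3335 0.1431] rot [180.   -0.5  37.5] q [  6.  22. -52.  92.  17.  74. -11.]
dp mm [0.3 0.2 0.1] turn [  0.3  -0.4 -67.5]
0.0004152835991271914 [-0.35206387 -0.53923771  0.00129682] [-0.008161   -0.09904936  0.06920422]
```

View pics/w3.png

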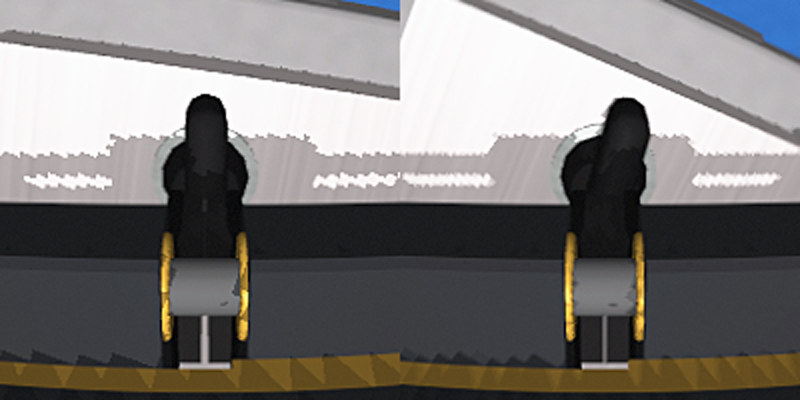

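The wing did not follow the turn: in the right half of the picture it leans to the right inside the shut fingers. I'll compare fingertip and wing heights in the side view, brightened, with the projected points marked.

```bash
cat >> h.py <<'E'
def proj(n,X,p=None):
    p=p or env.camera_params(n); c=np.array(p['R'])@np.asarray(X)+np.array(p['t']); return np.array([p['fx']*c[0]/c[2]+p['cx'],p['fy']*c[1]/c[2]+p['cy']])
E
python3 - <<'E'
from h import *
a=cv2.imread('pics/side0.png'); b=np.ascontiguousarray(env.read_camera('side')[:,:,::-1])
cv2.imwrite('pics/side1.png',b)
o=env.get_obs(); P=o['tool_pos']; print(P)
x0,y0,w,h=165,235,80,100;k=5
out=[]
for im in(a,b):
    c=(255*(im[y0:y0+h,x0:x0+w]/255.)**.45).astype('uint8'); c=cv2.resize(c,None,fx=k,fy=k,interpolation=2)
    for X,col in((P,(0,0,255)),([.506,.3335,.173],(0,255,0)),([.506,.3335,.145],(255,0,255))):
        q=(proj('side',X)-[x0,y0]+.5)*k; cv2.circle(c,tuple(int(v) for v in q),3,col,-1); print(proj('side',X).round(1))
    out.append(c)
cv2.imwrite('pics/s2.png',np.hstack(out))
E
```

```text
[0.50562631 0.33347639 0.14300412]
[201.8 293.7]
[200.8 283.1]
[201.6 292.9]
[201.8 293.7]
[200.8 283.1]
[201.6 292.9]
```

View pics/s2.png

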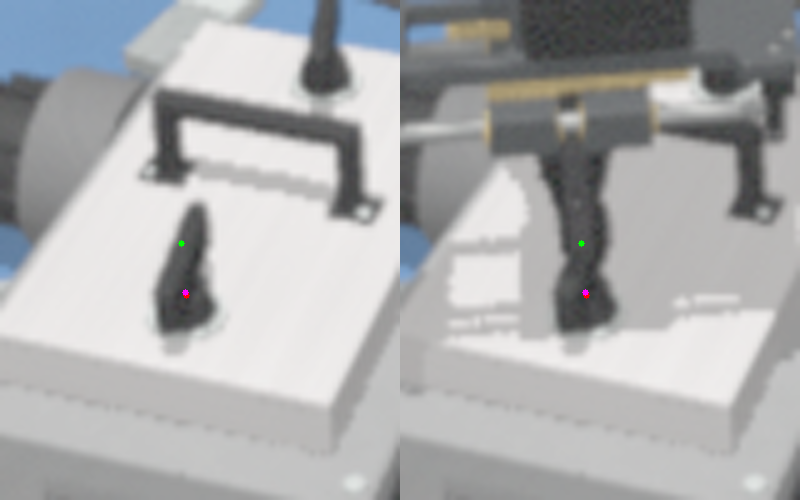

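Run:
```python
from h import *
p=env.camera_params('wrist'); o=env.get_obs(); print(o['tool_pos'],o['tool_rot'],o['grip_width'])
Z=Ro.from_euler('xyz',o['tool_rot'],degrees=True)
c=-np.array(p['R']).T@np.array(p['t']); print('cam in tool',Z.inv().apply(c-o['tool_pos']))
X=castw(p,(293,199),.173); d=X-[.506,.3335,.173]; print('near end',X,np.hypot(*d[:2]),'yaw',np.degrees(np.arctan2(-d[0],d[1])))
im=env.read_camera('wrist')[:,:,::-1]; g=im.max(2)
for r in range(196,262,5):
    xs=np.where(g[r,255:310]<70)[0]+255; print(r,(xs.min(),xs.max()) if len(xs) else None, end='; ')
```

```text
[0.50562631 0.33347639 0.14300412] [-179.98850288   -0.4522962    37.23573505] 0.0006520266777608168
cam in tool [-4.87202062e-05 -7.39332668e-02 -1.96539860e-01]
near end [0.48873384 0.36482636 0.173     ] 0.03576955066930868 yaw 28.862246495860514
196 None; 201 (np.int64(287), np.int64(299)); 206 (np.int64(285), np.int64(302)); 211 (np.int64(283), np.int64(304)); 216 (np.int64(282), np.int64(304)); 221 (np.int64(270), np.int64(304)); 226 (np.int64(265), np.int64(302)); 231 (np.int64(262), np.int64(301)); 236 (np.int64(261), np.int64(302)); 241 (np.int64(261), np.int64(302)); 246 (np.int64(262), np.int64(300)); 251 (np.int64(265), np.int64(299)); 256 (np.int64(255), np.int64(309)); 261 (np.int64(255), np.int64(309));
```

>>> {"api": "carry_out", "payload": {
  "plan": [
    {"grip": 1, "dp": [0, 0, 0], "rotation": [0, 0, -7]},
    {"grip": 1, "dp": [0, 0, 0], "rotation": [0, 0, -7]},
    {"grip": 1, "dp": [0, 0, 0], "rotation": [0, 0, -7]}
  ]
}}

```text
time_s: 5.78
tool_pos: [0.5058, 0.3335, 0.1433]
tool_rot: [179.8, -0.4, 58.3]
force: [-0.6, 0.5, -0.9]
grip_width: 0.0005
```

```bash
cat > n.py <<'E'
from h import *
o=env.get_obs(); print(o['tool_pos'],o['tool_rot'],o['grip_width'],o['force'],o['wrist_torque'])
im=env.read_camera('wrist')[:,:,::-1]; g=im.max(2); cv2.imwrite('pics/last.png',np.ascontiguousarray(im))
for r in range(194,250,4):
    xs=np.where(g[r,245:330]<70)[0]+245; print(r,(int(xs.min()),int(xs.max())) if len(xs) else None, end='; ')
E
python3 n.py
```

```text
[0.50580838 0.33350617 0.14329656] [179.7917442   -0.43919324  58.30456744] 0.0005116343942690653 [-0.55695897  0.45457403 -0.92860605] [ 0.04985132 -0.15524961  0.1130038 ]
194 None; 198 None; 202 None; 206 (302, 311); 210 (298, 314); 214 (294, 316); 218 (274, 318); 222 (267, 318); 226 (264, 318); 230 (261, 315); 234 (261, 312); 238 (260, 309); 242 (261, 306); 246 (263, 303);
```

>>> {"api": "carry_out", "payload": {
  "plan": [
    {"grip": 0.5, "dp": [0, 0, 0], "rotation": [0, 0, 0]},
    {"grip": 0.5, "dp": [0, 0, 0], "rotation": [0, 0, 0]},
    {"grip": 0.5, "dp": [0, 0, 0], "rotation": [0, 0, 0]},
    {"grip": 0.5, "dp": [0, 0, 0], "rotation": [0, 0, 0]},
    {"grip": 0.5, "dp": [0, 0, 0], "rotation": [0, 0, 0]},
    {"grip": 0.5, "dp": [0, 0, 0], "rotation": [0, 0, 0]}
  ]
}}

```text
time_s: 6.33
tool_pos: [0.5059, 0.3334, 0.1432]
tool_rot: [179.8, -0.4, 57.6]
force: [0.5, 0.3, 0.1]
grip_width: 0.0324
```

Run:
```python
from h import *
o=env.get_obs(); print(o['tool_pos'],o['tool_rot'],o['grip_width'],o['force'])
w=env.read_camera('wrist')[190:290,205:355,::-1]; s=env.read_camera('side')[220:320,145:265,::-1].copy()
q=proj('side',o['tool_pos'])-[145,220]; print(q)
f=lambda c,k:cv2.resize((255*(c/255.)**.45).astype('uint8'),None,fx=k,fy=k,interpolation=2)
s=f(s,4); cv2.circle(s,tuple(int(v*4) for v in q),2,(0,0,255),-1)
w=f(w,4)[:, 140:460]
cv2.imwrite('pics/o1.png',np.hstack([w,s]))
```

```text
[0.5059204  0.33336236 0.14319843] [179.80851297  -0.43707359  57.63017898] 0.03244819345189819 [0.49191734 0.25368576 0.09796488]
[56.71094632 73.52450724]
```

View pics/o1.png

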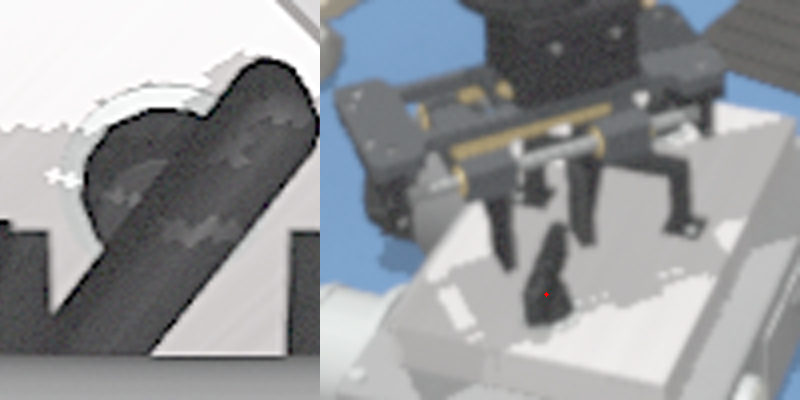

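The picture settles it. The wing has not moved, and the fingertips stand about 28 mm above where the reported TCP says, level with the wing's top: their midpoint is at row 255 and the projected TCP at row 294. I'll turn back with the gripper open, check the wing, then go down 28 mm less the margin.

>>> {"api": "carry_out", "payload": {
  "plan": [
    {"grip": 0.3, "dp": [0, 0, -0.01], "rotation": [0, 0, 7]},
    {"grip": 0.3, "dp": [0, 0, 0], "rotation": [0, 0, 7]},
    {"grip": 0.3, "dp": [0, 0, 0], "rotation": [0, 0, 7]},
    {"grip": 0.3, "dp": [0, 0, 0], "rotation": [0, 0, 7]},
    {"grip": 0.3, "dp": [0, 0, 0], "rotation": [0, 0, 7]},
    {"grip": 0.3, "dp": [0, 0, 0], "rotation": [0, 0, 0]}
  ]
}}

```text
time_s: 6.93
tool_pos: [0.5056, 0.3334, 0.1536]
tool_rot: [-179.9, -0.4, 21.5]
force: [-0.4, 0.7, 0.4]
grip_width: 0.0606
```

```bash
python3 n.py; python3 -c "
from h import *
to(.506,.3335,.122,22)"
```

```text
[0.50564374 0.33343068 0.15360192] [-179.85867878   -0.44252322   21.5276895 ] 0.060603160629798106 [-0.36742452  0.66932386  0.37141121] [ 0.01214459 -0.16249554 -0.03765061]
194 (279, 285); 198 (274, 289); 202 (273, 290); 206 (273, 291); 210 (272, 291); 214 (273, 291); 218 (269, 294); 222 (266, 298); 226 (263, 300); 230 (262, 301); 234 (262, 302); 238 (263, 300); 242 (265, 299); 246 (267, 297); t 6.98 pos [0.5056 0.3334 0.1535] rot [-179.9   -0.4   21.8] q [  4.  20. -49.  92.  16.  75. -26.]
dp mm [ 0.2  0.2 31.5] turn [-0.1 -0.4 -0.2]
```

>>> {"api": "carry_out", "payload": {
  "plan": [
    {"grip": 0.3, "dp": [0, 0, 0.012], "rotation": [0, 0, 0]},
    {"grip": 0.3, "dp": [0, 0, 0.01], "rotation": [0, 0, 0]},
    {"grip": 0.3, "dp": [0, 0, 0.01], "rotation": [0, 0, 0]},
    {"grip": 0.3, "dp": [0, 0, 0], "rotation": [0, 0, 0]}
  ]
}}

```text
time_s: 7.32
tool_pos: [0.5055, 0.3336, 0.118]
tool_rot: [-179.9, -0.4, 22.3]
force: [0.8, -0.7, -1.4]
grip_width: 0.0611
```

>>> {"api": "carry_out", "payload": {
  "plan": [
    {"grip": 1, "dp": [0, 0, 0], "rotation": [0, 0, 0]},
    {"grip": 1, "dp": [0, 0, 0], "rotation": [0, 0, 0]},
    {"grip": 1, "dp": [0, 0, 0], "rotation": [0, 0, 0]},
    {"grip": 1, "dp": [0, 0, 0], "rotation": [0, 0, 0]},
    {"grip": 1, "dp": [0, 0, 0], "rotation": [0, 0, 0]},
    {"grip": 1, "dp": [0, 0, 0], "rotation": [0, 0, 0]},
    {"grip": 1, "dp": [0, 0, 0], "rotation": [0, 0, 0]},
    {"grip": 1, "dp": [0, 0, 0], "rotation": [0, 0, 0]}
  ],
  "force": 40
}}

```text
time_s: 7.98
tool_pos: [0.5054, 0.3334, 0.1173]
tool_rot: [-179.8, -0.4, 22.5]
force: [-0.5, -0.5, 0.3]
grip_width: 0.0154
```

>>> {"api": "carry_out", "payload": {
  "plan": [
    {"grip": 1, "dp": [0, 0, 0], "rotation": [0, 0, 0]},
    {"grip": 1, "dp": [0, 0, 0], "rotation": [0, 0, 0]}
  ]
}}

```text
time_s: 8.15
tool_pos: [0.5054, 0.3335, 0.1174]
tool_rot: [-179.8, -0.4, 22.4]
force: [0.1, 0.0, -1.7]
grip_width: 0.0115
```

It grips now: the width is 11.5 mm. Turning counter-clockwise.

>>> {"api": "carry_out", "payload": {
  "plan": [
    {"grip": 1, "dp": [0, 0, 0], "rotation": [0, 0, -6]},
    {"grip": 1, "dp": [0, 0, 0], "rotation": [0, 0, -6]},
    {"grip": 1, "dp": [0, 0, 0], "rotation": [0, 0, -6]},
    {"grip": 1, "dp": [0, 0, 0], "rotation": [0, 0, -6]},
    {"grip": 1, "dp": [0, 0, 0], "rotation": [0, 0, -6]},
    {"grip": 1, "dp": [0, 0, 0], "rotation": [0, 0, -6]},
    {"grip": 1, "dp": [0, 0, 0], "rotation": [0, 0, -6]}
  ]
}}

```text
time_s: 8.73
tool_pos: [0.5049, 0.3332, 0.1174]
tool_rot: [179.9, -0.3, 66.1]
force: [1.2, -0.0, -0.4]
grip_width: 0.012
```

```bash
python3 -c "
from h import *
to(.506,.3335,.1174,103)
o=env.get_obs();print(o['grip_width'],o['wrist_torque'],o['force'])"
```

```text
t 8.73 pos [0.5049 0.3332 0.1174] rot [179.9  -0.3  66.1] q [  9.  25. -57.  94.  22.  73.  14.]
dp mm [ 0.8  0.9 -0. ] turn [  0.2  -0.3 -36.9]
0.012001216141688208 [ 0.10169729  0.00239011 -0.17529346] [ 1.21389469 -0.01793812 -0.39704704]
```

>>> {"api": "carry_out", "payload": {
  "plan": [
    {"grip": 1, "dp": [0, 0, 0], "rotation": [0, 0, -6]},
    {"grip": 1, "dp": [0, 0, 0], "rotation": [0, 0, -6]},
    {"grip": 1, "dp": [0, 0, 0], "rotation": [0, 0, -6]},
    {"grip": 1, "dp": [0, 0, 0], "rotation": [0, 0, -6]},
    {"grip": 1, "dp": [0, 0, 0], "rotation": [0, 0, -6]},
    {"grip": 1, "dp": [0, 0, 0], "rotation": [0, 0, -5]}
  ]
}}

```text
time_s: 9.23
tool_pos: [0.5048, 0.3327, 0.1174]
tool_rot: [179.8, -0.2, 102.8]
force: [0.5, 0.1, -0.3]
grip_width: 0.0114
```

```bash
python3 -c "
from h import *
to(.506,.3335,.1174,103)
o=env.get_obs();print(o['grip_width'],o['wrist_torque'],o['force'])"
```

```text
t 9.23 pos [0.5048 0.3327 0.1174] rot [179.8  -0.2 102.8] q [ 14.  28. -64.  94.  26.  74.  48.]
dp mm [0.5 1.4 0. ] turn [ 0.2 -0.2 -0.2]
0.01142004505926926 [ 0.12698761 -0.04189701 -0.20170018] [ 0.53448227  0.07888065 -0.34495052]
```

>>> {"api": "carry_out", "payload": {
  "plan": [
    {"grip": 1, "dp": [0, 0, 0], "rotation": [0, 0, -2]},
    {"grip": 0.3, "dp": [0, 0, 0], "rotation": [0, 0, 0]},
    {"grip": 0.3, "dp": [0, 0, 0], "rotation": [0, 0, 0]},
    {"grip": 0.3, "dp": [0, 0, 0], "rotation": [0, 0, 0]},
    {"grip": 0.3, "dp": [0, 0, 0], "rotation": [0, 0, 0]},
    {"grip": 0.3, "dp": [0, 0, 0], "rotation": [0, 0, 0]}
  ]
}}

```text
time_s: 9.73
tool_pos: [0.505, 0.3325, 0.1175]
tool_rot: [179.8, -0.3, 104.8]
force: [0.5, 0.4, -0.2]
grip_width: 0.0372
```

>>> {"api": "carry_out", "payload": {
  "plan": [
    {"grip": 0.3, "dp": [0, 0, -0.03], "rotation": [0, 0, 0]},
    {"grip": 0.3, "dp": [0, 0, -0.04], "rotation": [0, 0, 0]},
    {"grip": 0.3, "dp": [0, 0, -0.03], "rotation": [0, 0, 7]},
    {"grip": 0.3, "dp": [0, 0, -0.03], "rotation": [0, 0, 7]},
    {"grip": 0.3, "dp": [0, 0, 0], "rotation": [0, 0, 7]},
    {"grip": 0.3, "dp": [0, 0, 0], "rotation": [0, 0, 7]},
    {"grip": 0.3, "dp": [0, 0, 0], "rotation": [0, 0, 7]},
    {"grip": 0.3, "dp": [0, 0, 0], "rotation": [0, 0, 7]}
  ]
}}

```text
time_s: 10.4
tool_pos: [0.504, 0.3319, 0.254]
tool_rot: [-180.0, -0.3, 61.8]
force: [-0.1, -0.7, -0.1]
grip_width: 0.0612
```

```bash
python3 -c "
from h import *
to(.5475,.1584,.25,27)"
```

```text
t 10.4 pos [0.504  0.3319 0.254 ] rot [-180.    -0.3   61.8] q [ 10.  20. -59.  83.  17.  86.  14.]
dp mm [-132.3  120.4    3.2] turn [-0.1 -0.3 34.8]
```

>>> {"api": "carry_out", "payload": {
  "plan": [
    {"grip": 0.3, "dp": [-0.033, 0.03, -0.003], "rotation": [0, 0, 0]},
    {"grip": 0.3, "dp": [-0.033, 0.03, -0.003], "rotation": [0, 0, 0]},
    {"grip": 0.3, "dp": [-0.033, 0.03, -0.003], "rotation": [0, 0, 0]},
    {"grip": 0.3, "dp": [-0.033, 0.03, -0.003], "rotation": [0, 0, 7]},
    {"grip": 0.3, "dp": [0, 0, 0], "rotation": [0, 0, 7]},
    {"grip": 0.3, "dp": [0, 0, 0], "rotation": [0, 0, 7]},
    {"grip": 0.3, "dp": [0, 0, 0], "rotation": [0, 0, 7]},
    {"grip": 0.3, "dp": [0, 0, 0], "rotation": [0, 0, 6]}
  ]
}}

```text
time_s: 11.07
tool_pos: [0.545, 0.1602, 0.2659]
tool_rot: [-179.8, -0.4, 27.7]
force: [-0.7, 0.1, 0.8]
grip_width: 0.0607
```

```bash
python3 -c "
from h import *
to(.5475,.1584,.25,27)
p=env.camera_params('wrist');im=np.ascontiguousarray(env.read_camera('wrist')[:,:,::-1]);cv2.imwrite('pics/w4.png',im)
import pickle;pickle.dump(p,open('w4.pkl','wb'))"
```

```text
t 11.07 pos [0.545  0.1602 0.2659] rot [-179.8   -0.4   27.7] q [ 27.  12. -53.  87.   9.  85.   2.]
dp mm [ 1.3  2.8 15.9] turn [-0.2 -0.4  0.7]
```

View pics/w4.png

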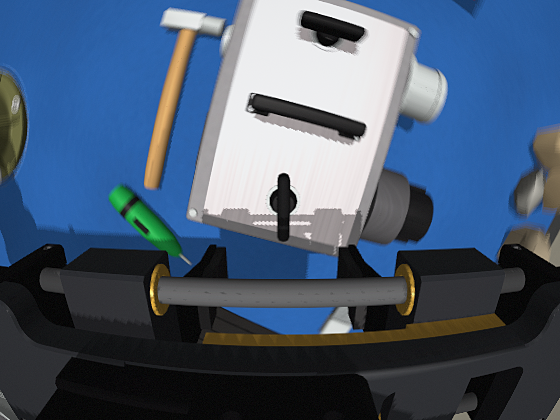

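The wrist view shows the left wing at (333,27), now square across, the handle bar from (252,100) to (362,128), and the right wing from (284,172) to (283,240).

Run:
```python
from h import *
import pickle
p=pickle.load(open('w4.pkl','rb')); im=cv2.imread('pics/w4.png')
wing(im,p,268,302,160,246,.173)
a,b=castw(p,(307,17),.173),castw(p,(364,33),.173); print('left wing',a,b,np.degrees(np.arctan2(*(b-a)[1::-1])))
a,b=castw(p,(252,100),.181),castw(p,(362,128),.181); print('bar',a,b,(a+b)/2,np.degrees(np.arctan2(*(b-a)[1::-1])))
```

```text
ends px [283 173] [282 241] mm [532.  188.2] [561.3 130.4]
mid [546.7 159.3] len 64.8 yaw of wing y 26.9
left wing [0.48425899 0.32511059 0.173     ] [0.53583039 0.33816752 0.173     ] 14.207689166711015
bar [0.47829964 0.23342343 0.181     ] [0.57363436 0.2574094  0.181     ] [0.525967   0.24541642 0.181     ] 14.122353678186704
```

>>> {"api": "carry_out", "payload": {
  "plan": [
    {"grip": 0.3, "dp": [0.001, 0.002, 0.03], "rotation": [0, 0, 0]},
    {"grip": 0.3, "dp": [0, 0, 0.03], "rotation": [0, 0, 0]},
    {"grip": 0.3, "dp": [0, 0, 0.025], "rotation": [0, 0, 0]},
    {"grip": 0.3, "dp": [0, 0, 0], "rotation": [0, 0, 0]}
  ]
}}

```text
time_s: 11.45
tool_pos: [0.5493, 0.1602, 0.1809]
tool_rot: [179.9, -0.8, 27.8]
force: [-0.7, -0.1, -0.5]
grip_width: 0.0611
```

```bash
python3 -c "
from h import *
to(.547,.159,.118,27.2)"
```

```text
t 11.45 pos [0.5493 0.1602 0.1809] rot [179.9  -0.8  27.8] q [ 26.  14. -52.  94.  12.  76.   0.]
dp mm [-3.5 -0.  62.8] turn [ 0.1 -0.8  0.6]
```

>>> {"api": "carry_out", "payload": {
  "plan": [
    {"grip": 0.3, "dp": [-0.0035, 0, 0.02], "rotation": [0, -0.8, 0.6]},
    {"grip": 0.3, "dp": [0, 0, 0.02], "rotation": [0, 0, 0]},
    {"grip": 0.3, "dp": [0, 0, 0.02], "rotation": [0, 0, 0]},
    {"grip": 0.3, "dp": [0, 0, 0], "rotation": [0, 0, 0]}
  ]
}}

```text
time_s: 11.78
tool_pos: [0.5477, 0.1602, 0.123]
tool_rot: [179.9, -0.1, 27.7]
force: [-0.7, -0.2, -0.2]
grip_width: 0.0608
```

>>> {"api": "carry_out", "payload": {
  "plan": [
    {"grip": 1, "dp": [0, 0, 0], "rotation": [0, 0, 0]},
    {"grip": 1, "dp": [0, 0, 0], "rotation": [0, 0, 0]},
    {"grip": 1, "dp": [0, 0, 0], "rotation": [0, 0, 0]},
    {"grip": 1, "dp": [0, 0, 0], "rotation": [0, 0, 0]},
    {"grip": 1, "dp": [0, 0, 0], "rotation": [0, 0, 0]},
    {"grip": 1, "dp": [0, 0, 0], "rotation": [0, 0, 0]},
    {"grip": 1, "dp": [0, 0, 0], "rotation": [0, 0, 0]},
    {"grip": 1, "dp": [0, 0, 0], "rotation": [0, 0, 0]}
  ]
}}

```text
time_s: 12.45
tool_pos: [0.5505, 0.1618, 0.1318]
tool_rot: [179.7, -0.5, 27.9]
force: [-9.4, -4.6, 6.4]
grip_width: 0.0158
```

>>> {"api": "carry_out", "payload": {
  "plan": [
    {"grip": 1, "dp": [0, 0, 0], "rotation": [0, 0, 0]},
    {"grip": 1, "dp": [0, 0, 0], "rotation": [0, 0, 0]}
  ]
}}

```text
time_s: 12.62
tool_pos: [0.5484, 0.1606, 0.1317]
tool_rot: [179.7, -0.2, 27.9]
force: [1.9, 0.1, -0.8]
grip_width: 0.0114
```

>>> {"api": "carry_out", "payload": {
  "plan": [
    {"grip": 1, "dp": [0, 0, 0], "rotation": [0, 0, -6]},
    {"grip": 1, "dp": [0, 0, 0], "rotation": [0, 0, -6]},
    {"grip": 1, "dp": [0, 0, 0], "rotation": [0, 0, -6]},
    {"grip": 1, "dp": [0, 0, 0], "rotation": [0, 0, -6]},
    {"grip": 1, "dp": [0, 0, 0], "rotation": [0, 0, -6]},
    {"grip": 1, "dp": [0, 0, 0], "rotation": [0, 0, -6]}
  ]
}}

```text
time_s: 13.12
tool_pos: [0.5472, 0.1594, 0.1317]
tool_rot: [179.7, 0.2, 65.3]
force: [-1.4, -0.8, 0.9]
grip_width: 0.0115
```

```bash
python3 -c "
from h import *
to(.547,.159,.1317,104)
o=env.get_obs();print(o['grip_width'],o['wrist_torque'],o['force'])"
```

```text
t 13.12 pos [0.5472 0.1594 0.1317] rot [179.7   0.2  65.3] q [ 29.  19. -58.  98.  17.  72.  33.]
dp mm [-0.5 -0.  -0. ] turn [  0.2   0.3 -38.7]
0.011514723005268778 [-0.08716017  0.13487001 -0.10477822] [-1.38177369 -0.7564132   0.88173799]
```

>>> {"api": "carry_out", "payload": {
  "plan": [
    {"grip": 1, "dp": [0, 0, 0], "rotation": [0, 0, -6]},
    {"grip": 1, "dp": [0, 0, 0], "rotation": [0, 0, -6]},
    {"grip": 1, "dp": [0, 0, 0], "rotation": [0, 0, -6]},
    {"grip": 1, "dp": [0, 0, 0], "rotation": [0, 0, -6]},
    {"grip": 1, "dp": [0, 0, 0], "rotation": [0, 0, -6]},
    {"grip": 1, "dp": [0, 0, 0], "rotation": [0, 0, -6]},
    {"grip": 1, "dp": [0, 0, 0], "rotation": [0, 0, -2]}
  ]
}}

```text
time_s: 13.7
tool_pos: [0.547, 0.1575, 0.1317]
tool_rot: [-180.0, 0.4, 105.1]
force: [-1.1, -0.3, 0.7]
grip_width: 0.0113
```

```bash
python3 -c "
from h import *
to(.547,.159,.1317,104)
o=env.get_obs();print(o['grip_width'],o['wrist_torque'],o['force'])"
```

```text
t 13.7 pos [0.547  0.1575 0.1317] rot [-180.     0.4  105.1] q [ 35.  23. -65.  98.  22.  74.  70.]
dp mm [ 1.4  0.4 -0. ] turn [-0.   0.4  1.1]
0.011341187825351536 [ 0.17924016  0.14531882 -0.240827  ] [-1.09724477 -0.2527179   0.68642069]
```

>>> {"api": "carry_out", "payload": {
  "plan": [
    {"grip": 0.3, "dp": [0, 0, 0], "rotation": [0, 0, 0]},
    {"grip": 0.3, "dp": [0, 0, 0], "rotation": [0, 0, 0]},
    {"grip": 0.3, "dp": [0, 0, 0], "rotation": [0, 0, 0]},
    {"grip": 0.3, "dp": [0, 0, 0], "rotation": [0, 0, 0]},
    {"grip": 0.3, "dp": [0, 0, -0.01], "rotation": [0, 0, 0]},
    {"grip": 0.3, "dp": [0, 0, -0.035], "rotation": [0, 0, 0]},
    {"grip": 0.3, "dp": [0, 0, -0.035], "rotation": [0, 0, 0]},
    {"grip": 0.3, "dp": [0, 0, -0.02], "rotation": [0, 0, 0]}
  ]
}}

```text
time_s: 14.37
tool_pos: [0.5442, 0.157, 0.2315]
tool_rot: [-179.5, 0.2, 104.9]
force: [0.4, -0.4, 0.8]
grip_width: 0.0559
```

```bash
python3 -c "
from h import *
to(.5265,.2454,.24,103.8)"
```

```text
t 14.37 pos [0.5442 0.157  0.2315] rot [-179.5    0.2  104.9] q [ 37.  18. -68.  89.  17.  84.  73.]
dp mm [90.   5.5 -8.9] turn [-0.4  0.2  1.1]
```

>>> {"api": "carry_out", "payload": {
  "plan": [
    {"grip": 0.3, "dp": [0.03, 0.002, -0.003], "rotation": [0, 0, 0]},
    {"grip": 0.3, "dp": [0.03, 0.002, -0.003], "rotation": [0, 0, 0]},
    {"grip": 0.3, "dp": [0.028, 0.002, 0], "rotation": [0, 0, 1]},
    {"grip": 0.3, "dp": [0, 0, 0], "rotation": [0, 0, 0]},
    {"grip": 0.3, "dp": [0, 0, 0], "rotation": [0, 0, 0]}
  ]
}}

```text
time_s: 14.78
tool_pos: [0.5321, 0.2473, 0.2487]
tool_rot: [179.6, 0.2, 103.4]
force: [0.1, -1.0, 0.9]
grip_width: 0.0604
```

```bash
python3 -c "
from h import *
to(.5265,.2454,.127,103.8)
p=env.camera_params('wrist');im=np.ascontiguousarray(env.read_camera('wrist')[:,:,::-1]);cv2.imwrite('pics/w5.png',im)
import pickle;pickle.dump(p,open('w5.pkl','wb'))"
```

```text
t 14.78 pos [0.5321 0.2473 0.2487] rot [179.6   0.2 103.4] q [ 26.  20. -68.  86.  19.  86.  62.]
dp mm [-1.000e-01 -6.900e+00  1.216e+02] turn [ 0.4  0.2 -0.4]
```

View pics/w5.png

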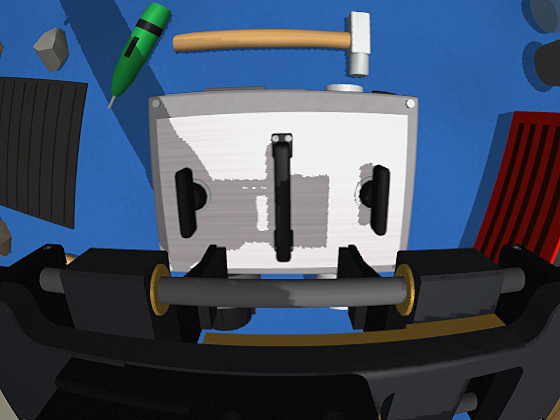

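Both wings now lie square across the cover, at (185,202) and (380,200). The handle bar is at column 283, centred between the fingers. Going down onto it.

>>> {"api": "carry_out", "payload": {
  "plan": [
    {"grip": 0.3, "dp": [0, -0.007, 0.02], "rotation": [0, 0, 0]},
    {"grip": 0.3, "dp": [0, 0, 0.03], "rotation": [0, 0, 0]},
    {"grip": 0.3, "dp": [0, 0, 0.02], "rotation": [0, 0, 0]},
    {"grip": 0.3, "dp": [0, 0, 0], "rotation": [0, 0, 0]}
  ]
}}

```text
time_s: 15.17
tool_pos: [0.5276, 0.2442, 0.1791]
tool_rot: [179.3, 0.2, 103.2]
force: [-0.6, -0.9, 0.4]
grip_width: 0.0608
```

```bash
python3 -c "
from h import *
to(.5265,.2454,.126,103.8)"
```

```text
t 15.17 pos [0.5276 0.2442 0.1791] rot [179.3   0.2 103.2] q [ 26.  22. -67.  93.  21.  78.  60.]
dp mm [ 1.6 -1.4 53.1] turn [ 0.7  0.3 -0.6]
```

>>> {"api": "carry_out", "payload": {
  "plan": [
    {"grip": 0.3, "dp": [0.0015, -0.001, 0.02], "rotation": [0.7, 0.3, -0.6]},
    {"grip": 0.3, "dp": [0, 0, 0.02], "rotation": [0, 0, 0]},
    {"grip": 0.3, "dp": [0, 0, 0.01], "rotation": [0, 0, 0]},
    {"grip": 1, "dp": [0, 0, 0], "rotation": [0, 0, 0]},
    {"grip": 1, "dp": [0, 0, 0], "rotation": [0, 0, 0]}
  ]
}}

```text
time_s: 15.58
tool_pos: [0.53, 0.2408, 0.131]
tool_rot: [179.9, 0.0, 103.4]
force: [-0.2, 0.2, -0.4]
grip_width: 0.0542
```

```bash
python3 -c "
from h import *
to(.5265,.2454,.126,103.8)"
```

```text
t 15.58 pos [0.53   0.2408 0.131 ] rot [179.9   0.  103.4] q [ 25.  24. -65.  96.  23.  74.  59.]
dp mm [ 5.3 -2.3  5. ] turn [ 0.1  0.  -0.4]
```

>>> {"api": "carry_out", "payload": {
  "plan": [
    {"grip": 1, "dp": [0.005, -0.002, 0.006], "rotation": [0, 0, 0]},
    {"grip": 1, "dp": [0, 0, 0], "rotation": [0, 0, 0]},
    {"grip": 1, "dp": [0, 0, 0.001], "rotation": [0, 0, 0]},
    {"grip": 1, "dp": [0, 0, 0], "rotation": [0, 0, 0]}
  ],
  "force": 40
}}

```text
time_s: 15.92
tool_pos: [0.5288, 0.2464, 0.1274]
tool_rot: [179.6, 0.0, 103.3]
force: [-0.7, -0.5, 0.4]
grip_width: 0.0288
```

```bash
python3 -c "
from h import *
to(.5265,.2454,.126,103.8);print(env.get_obs()['grip_width'])"
```

```text
t 15.92 pos [0.5288 0.2464 0.1274] rot [179.6   0.  103.3] q [ 24.  25. -65.  96.  23.  74.  58.]
dp mm [-0.4 -2.5  1.4] turn [ 0.4  0.  -0.5]
0.0288190412172315
```

>>> {"api": "carry_out", "payload": {
  "plan": [
    {"grip": 1, "dp": [0, -0.001, 0.001], "rotation": [0, 0, 0]},
    {"grip": 1, "dp": [0, 0, 0], "rotation": [0, 0, 0]},
    {"grip": 1, "dp": [0, 0, 0], "rotation": [0, 0, 0]},
    {"grip": 1, "dp": [0, 0, 0], "rotation": [0, 0, 0]}
  ],
  "force": 50
}}

```text
time_s: 16.25
tool_pos: [0.5283, 0.2465, 0.1274]
tool_rot: [179.5, 0.0, 103.4]
force: [0.4, 1.6, -0.5]
grip_width: 0.0136
```

>>> {"api": "carry_out", "payload": {
  "plan": [
    {"grip": 1, "dp": [0, 0, 0], "rotation": [0, 0, 0]},
    {"grip": 1, "dp": [0, 0, -0.004], "rotation": [0, 0, 0]}
  ]
}}

```text
time_s: 16.42
tool_pos: [0.5273, 0.2459, 0.1303]
tool_rot: [179.6, 0.1, 103.4]
force: [-0.3, 0.7, -4.8]
grip_width: 0.0131
```

>>> {"api": "carry_out", "payload": {
  "plan": [
    {"grip": 1, "dp": [0, 0, -0.008], "rotation": [0, 0, 0]},
    {"grip": 1, "dp": [0, 0, -0.01], "rotation": [0, 0, 0]},
    {"grip": 1, "dp": [0, 0, -0.012], "rotation": [0, 0, 0]},
    {"grip": 1, "dp": [0, 0, -0.012], "rotation": [0, 0, 0]},
    {"grip": 1, "dp": [0, 0, -0.012], "rotation": [0, 0, 0]},
    {"grip": 1, "dp": [0, 0, -0.012], "rotation": [0, 0, 0]},
    {"grip": 1, "dp": [0, 0, -0.008], "rotation": [0, 0, 0]},
    {"grip": 1, "dp": [0, 0, 0], "rotation": [0, 0, 0]}
  ]
}}

```text
time_s: 17.08
tool_pos: [0.5261, 0.2456, 0.2125]
tool_rot: [179.7, 0.1, 103.4]
force: [0.4, 0.6, -4.9]
grip_width: 0.0133
```

```bash
python3 -c "
from h import *
to(.5725,-.245,.20,90);o=env.get_obs();print(o['grip_width'],o['force'],o['wrist_torque'])"
```

```text
t 17.08 pos [0.5261 0.2456 0.2125] rot [1.797e+02 1.000e-01 1.034e+02] q [ 27.  21. -68.  90.  19.  82.  61.]
dp mm [-488.   -68.2   12.6] turn [ 0.3  0.  13.4]
0.013251545095560775 [ 0.38834535  0.59927237 -4.92792377] [ 0.19616808 -0.16928493  0.04388697]
```

>>> {"api": "carry_out", "payload": {
  "plan": [
    {"grip": 1, "dp": [-0.012, -0.003, 0], "rotation": [0, 0, 0]},
    {"grip": 1, "dp": [-0.025, -0.004, 0], "rotation": [0, 0, 1]},
    {"grip": 1, "dp": [-0.03, -0.004, 0], "rotation": [0, 0, 1]},
    {"grip": 1, "dp": [-0.03, -0.004, 0], "rotation": [0, 0, 1]},
    {"grip": 1, "dp": [-0.03, -0.004, 0], "rotation": [0, 0, 1]},
    {"grip": 1, "dp": [-0.03, -0.004, 0], "rotation": [0, 0, 1]},
    {"grip": 1, "dp": [-0.03, -0.004, 0], "rotation": [0, 0, 1]},
    {"grip": 1, "dp": [-0.03, -0.004, 0], "rotation": [0, 0, 1]}
  ]
}}

```text
time_s: 17.75
tool_pos: [0.5325, 0.0322, 0.2129]
tool_rot: [179.6, -0.4, 97.4]
force: [-0.5, -0.2, -4.7]
grip_width: 0.0133
```

```bash
python3 -c "
from h import *
to(.5725,-.245,.20,90);o=env.get_obs();print(o['grip_width'],o['force'],o['wrist_torque'])"
```

```text
t 17.75 pos [0.5325 0.0322 0.2129] rot [179.6  -0.4  97.4] q [ 55.  11. -68.  96.  10.  79.  84.]
dp mm [-280.1    4.    11. ] turn [ 0.4 -0.4  7.4]
0.013299659482130308 [-0.53330019 -0.18623769 -4.69309053] [ 0.02217896 -0.19073759 -0.01418013]
```

>>> {"api": "carry_out", "payload": {
  "plan": [
    {"grip": 1, "dp": [-0.03, 0.001, 0], "rotation": [0, 0, 1]},
    {"grip": 1, "dp": [-0.03, 0.001, 0], "rotation": [0, 0, 1]},
    {"grip": 1, "dp": [-0.03, 0.001, 0], "rotation": [0, 0, 1]},
    {"grip": 1, "dp": [-0.03, 0.001, 0], "rotation": [0, 0, 1]},
    {"grip": 1, "dp": [-0.03, 0.002, 0], "rotation": [0, 0, 1]},
    {"grip": 1, "dp": [-0.03, 0.003, 0], "rotation": [0, 0, 1]},
    {"grip": 1, "dp": [-0.03, 0.003, 0], "rotation": [0, 0, 1]},
    {"grip": 1, "dp": [-0.025, 0.003, 0], "rotation": [0, 0, 0]}
  ]
}}

```text
time_s: 18.42
tool_pos: [0.5601, -0.2159, 0.211]
tool_rot: [179.9, -0.1, 89.9]
force: [0.2, 0.1, -4.9]
grip_width: 0.0135
```

```bash
python3 -c "
from h import *
to(.5725,-.245,.20,90);o=env.get_obs();print(o['grip_width'],o['force'],o['wrist_torque'])"
```

```text
t 18.42 pos [ 0.5601 -0.2159  0.211 ] rot [ 1.799e+02 -1.000e-01  8.990e+01] q [ 65.  20. -58.  87.  17.  82.  96.]
dp mm [-29.1  12.5  10.9] turn [ 0.1 -0.1 -0.1]
0.013479357815924669 [ 0.15585205  0.07521607 -4.8515926 ] [ 0.12307993 -0.18562612  0.02513012]
```

>>> {"api": "carry_out", "payload": {
  "plan": [
    {"grip": 1, "dp": [-0.018, 0.008, 0], "rotation": [0, 0, 0]},
    {"grip": 1, "dp": [-0.011, 0.005, 0.01], "rotation": [0, 0, 0]},
    {"grip": 1, "dp": [0, 0, 0.02], "rotation": [0, 0, 0]},
    {"grip": 1, "dp": [0, 0, 0.025], "rotation": [0, 0, 0]},
    {"grip": 1, "dp": [0, 0, 0.025], "rotation": [0, 0, 0]},
    {"grip": 1, "dp": [0, 0, 0.02], "rotation": [0, 0, 0]},
    {"grip": 1, "dp": [0, 0, 0.01], "rotation": [0, 0, 0]},
    {"grip": 1, "dp": [0, 0, 0], "rotation": [0, 0, 0]}
  ]
}}

```text
time_s: 19.08
tool_pos: [0.5725, -0.2646, 0.0922]
tool_rot: [-180.0, -0.1, 88.7]
force: [-0.8, 0.4, -5.2]
grip_width: 0.0137
```

```bash
python3 -c "
from h import *
to(.5725,-.245,.0304,90);o=env.get_obs();print(o['grip_width'],o['force'],o['wrist_torque'])"
```

```text
t 19.08 pos [ 0.5725 -0.2646  0.0922] rot [-1.80e+02 -1.00e-01  8.87e+01] q [ 63.  29. -53.  91.  24.  72.  94.]
dp mm [19.5 -0.4 61.9] turn [-0.  -0.1 -1.3]
0.013655966823564847 [-0.76157668  0.36376439 -5.20084265] [ 0.15332022 -0.08134284  0.00101722]
```

>>> {"api": "carry_out", "payload": {
  "plan": [
    {"grip": 1, "dp": [0.01, 0, 0.01], "rotation": [0, 0, 0]},
    {"grip": 1, "dp": [0.008, 0, 0.012], "rotation": [0, 0, -1]},
    {"grip": 1, "dp": [0, 0, 0.01], "rotation": [0, 0, 0]},
    {"grip": 1, "dp": [0, 0, 0.008], "rotation": [0, 0, 0]},
    {"grip": 1, "dp": [0, 0, 0], "rotation": [0, 0, 0]}
  ]
}}

```text
time_s: 19.5
tool_pos: [0.5752, -0.2442, 0.0514]
tool_rot: [179.8, -0.1, 89.9]
force: [-1.5, -0.3, -5.3]
grip_width: 0.0133
```

```bash
python3 -c "
from h import *
to(.5725,-.245,.0304,90);o=env.get_obs();print(o['grip_width'],o['force'],o['wrist_torque'])"
```

```text
t 19.5 pos [ 0.5752 -0.2442  0.0514] rot [ 1.798e+02 -1.000e-01  8.990e+01] q [ 61.  31. -53.  95.  26.  68.  92.]
dp mm [-0.8 -2.7 20.9] turn [ 0.2 -0.1 -0.1]
0.013326711167604956 [-1.53671649 -0.25343053 -5.26076214] [ 0.13244959 -0.04285686 -0.01440758]
```

>>> {"api": "carry_out", "payload": {
  "plan": [
    {"grip": 1, "dp": [0, 0, 0.006], "rotation": [0, 0, 0]},
    {"grip": 1, "dp": [0, 0, 0.005], "rotation": [0, 0, 0]},
    {"grip": 1, "dp": [0, 0, 0.004], "rotation": [0, 0, 0]},
    {"grip": 1, "dp": [0, 0, 0.003], "rotation": [0, 0, 0]}
  ]
}}

```text
time_s: 19.83
tool_pos: [0.5769, -0.2449, 0.0336]
tool_rot: [179.6, 0.0, 89.9]
force: [-0.1, -0.5, -4.4]
grip_width: 0.0132
```

>>> {"api": "carry_out", "payload": {
  "plan": [
    {"grip": 1, "dp": [0, 0, 0.003], "rotation": [0, 0, 0]},
    {"grip": 1, "dp": [0, 0, 0], "rotation": [0, 0, 0]}
  ]
}}

```text
time_s: 20.0
tool_pos: [0.5773, -0.2453, 0.0305]
tool_rot: [179.6, 0.1, 89.9]
force: [0.2, 0.1, -5.0]
grip_width: 0.0132
```

>>> {"api": "carry_out", "payload": {
  "plan": [
    {"grip": 1, "dp": [0, 0, 0.002], "rotation": [0, 0, 0]},
    {"grip": 1, "dp": [0, 0, 0.002], "rotation": [0, 0, 0]}
  ]
}}

```text
time_s: 20.17
tool_pos: [0.5773, -0.2455, 0.0304]
tool_rot: [179.7, 0.2, 89.8]
force: [-6.1, 1.6, 9.5]
grip_width: 0.0136
```

It has touched down: the force went from -5 to +9.5 N at TCP z = 30.4 mm, as predicted. Releasing.

>>> {"api": "carry_out", "payload": {
  "plan": [
    {"grip": 0.3, "dp": [0, 0, 0], "rotation": [0, 0, 0]},
    {"grip": 0.3, "dp": [0, 0, 0], "rotation": [0, 0, 0]},
    {"grip": 0.3, "dp": [0, 0, 0], "rotation": [0, 0, 0]},
    {"grip": 0.3, "dp": [0, 0, 0], "rotation": [0, 0, 0]},
    {"grip": 0.3, "dp": [0, 0, 0], "rotation": [0, 0, 0]},
    {"grip": 0.3, "dp": [0, 0, 0], "rotation": [0, 0, 0]}
  ]
}}

```text
time_s: 20.67
tool_pos: [0.5815, -0.247, 0.0346]
tool_rot: [179.2, 0.4, 89.8]
force: [-0.3, -0.4, -0.7]
grip_width: 0.0455
```

>>> {"api": "carry_out", "payload": {
  "plan": [
    {"grip": 0.3, "dp": [0, 0, -0.015], "rotation": [0, 0, 0]},
    {"grip": 0.3, "dp": [0, 0, -0.03], "rotation": [0, 0, 0]},
    {"grip": 0.3, "dp": [0, 0, -0.04], "rotation": [0, 0, 0]},
    {"grip": 0.3, "dp": [0, 0, -0.04], "rotation": [0, 0, 0]},
    {"grip": 0.3, "dp": [0, 0, -0.04], "rotation": [0, 0, 0]},
    {"grip": 0.3, "dp": [0, 0, -0.04], "rotation": [0, 0, 0]},
    {"grip": 0.3, "dp": [0, 0, -0.02], "rotation": [0, 0, 0]},
    {"grip": 0.3, "dp": [0, 0, 0], "rotation": [0, 0, 0]}
  ]
}}

```text
time_s: 21.33
tool_pos: [0.5764, -0.2433, 0.2736]
tool_rot: [179.3, 0.2, 90.0]
force: [-0.5, 0.3, -0.1]
grip_width: 0.061
```

Run:
```python
from h import *
o=env.get_obs();print(o['time_s'],o['tool_pos'],o['force'],o['grip_width'])
p=env.camera_params('wrist');w=env.read_camera('wrist')[:,:,::-1]
s=np.ascontiguousarray(env.read_camera('side')[:,:,::-1]); cv2.imwrite('pics/sideF.png',s);cv2.imwrite('pics/wF.png',np.ascontiguousarray(w))
m=(w.min(2)>120).astype('uint8'); m[260:]=0
cs,_=cv2.findContours(m,cv2.RETR_EXTERNAL,cv2.CHAIN_APPROX_NONE);c=max(cs,key=cv2.contourArea)[:,0]
q=np.array([castw(p,u,.034)[:2] for u in c],'float32')*1000
print(cv2.minAreaRect(q),q.min(0),q.max(0))
cv2.imwrite('pics/F.png',np.hstack([w[:,60:460],s[:,100:500]]))
```

```text
21.3333 [ 0.57643252 -0.24330635  0.27358069] [-0.50706934  0.29477351 -0.06508597] 0.061010861546659384
((576.3238525390625, -244.96630859375), (161.45680236816406, 251.07887268066406), 0.23054133355617523) [ 495.1576  -370.67416] [ 657.1593  -119.14432]
```

View pics/F.png

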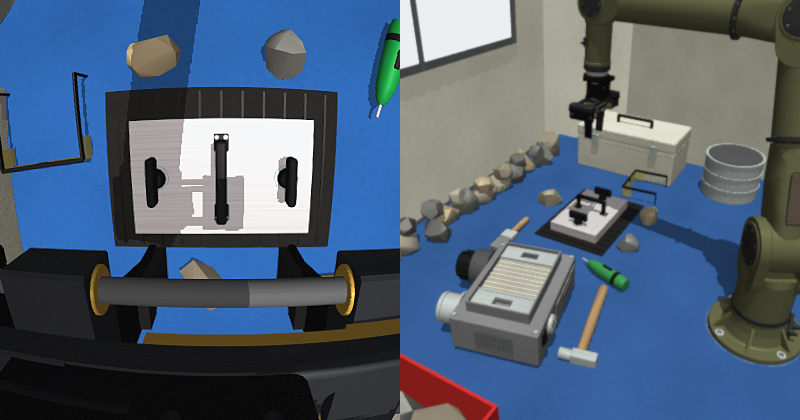

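The cover lies level in the middle of the mat, with its centre at (576, -245) mm against the mat's (572, -245). The filter is exposed, the other things are in place, and the gripper is clear. Handing in.

```bash
python3 -c "
from cell import env
print(env.sign_off())"
```

```text
the job is handed in; nothing more can be done
None
```

The extractor is open: both thumbscrews are turned fully counter-clockwise, and the cover lies right way up in the middle of the mat. I handed the job in at about 21 s; no verdict was reported.

**Last checks:**
- **Screws:** before the lift, the wrist picture showed both wings square across the cover.
- **Cover position:** its centre measures about 4 mm from the mat's centre, and its measured size of 161 × 251 mm fits the plate.
- **Touchdown:** contact came at the height I had worked out, with a force of about 10 N. The force fell to zero after I let go.
- **Surroundings:** the stones, tools and glasses look unmoved in the last pictures, judged by eye only. The open gripper is clear above the cover.

**What disagreed:**
- **Finger length:** the fingertips turned out to sit about 28 mm above the reported TCP. My first grip on the left screw therefore closed just above its wing and turned nothing. I found this in the side view, corrected for it, and gripped again.
- **Drift:** the arm drifted several millimetres during moves and holds. The right screw was gripped about 10 mm higher than planned, but it held and turned.

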